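Fit the countersink in the bench deburring spindle

ROBOT

A 6-joint arm with a two-finger parallel gripper is mounted at the origin on the work surface. World frame = base frame: x ahead of the robot, y to its left, z up, the work surface at z = 0. Lengths are in m, angles in rad, forces in N, time in s.
With the tool pointing down it reaches from about 0.275 to 0.825 m from the base axis. Payload 4.9 kg.
Tool frame: the origin (TCP) lies between the finger pads; the fingertips stand 11 mm ahead of it and the grasp point (between the pads) lies 8 mm behind it; z points along the fingers, y is the line along which they close (so a half turn about z gives the same grasp; the last joint's range is limited). The gripper opens to 85 mm and grips with 20 to 120 N. Pads are 22 mm wide; open, the fingers measure 114 mm over their backs; the gripper's body (76 mm by 85 mm) begins 54 mm behind the grasp point. The pads swing forward as they close: fully open they stand 13 mm farther back than shut.
Start: joints at [1.069, 0.326, -0.193, 1.052, 0, 1.437], TCP at [0.198, 0.513, 0.218] pointing down, gripper open.
Joint ranges: [-2.65, 2.65], [-0.97, 1.79], [-1.3, 1.35], [-1.93, 2.1], [-1.47, 1.37], [-3.14, 3.14]. Speed limits (rad/s): [2.57, 2.57, 3.14, 3.14, 3.14, 3.14].

INTERFACE

Orientations are given as a unit quaternion [w, x, y, z].
In Python, from workcell import * gives the robot as it stands. The module is installed in compiled form; this text tells all that it offers. Calls block until the motion is done:
- movep(position, orientation): joint-space move of the TCP to a pose.
- move_straight(position, vel=0.15, rotation=None, until_force=None): straight line of the TCP; rotation=None keeps the orientation; vel is the mean speed in m/s. With until_force (N) it stops when the force on the tool has changed by that much, and returns True; else False.
- goto_joints(angles): joint-space move.
- gripper_to(opening): finger opening in m; the grip force is fixed at half the most; returns when the fingers have stopped.
- dwell(seconds).
- solve_ik(position, orientation): joint angles nearest the present ones, or None.
- read_camera(name): name is "scene" or "top" or "wrist"; returns a dict with "img" (384x512x3 uint8, red, green, blue), "range_z" (384x512 float32, m along the optical axis (not along the pixel's ray), 0 where there is no reading), "camera_matrix" (3x3 intrinsics, pixels), "origin" and "orientation" of the camera in the world; the wrist camera has in their place "tool_from_camera" (4x4, takes a point from camera to tool coordinates, whose origin is the TCP and whose axes are the flange's). Camera axes: x right, y up, looking along -z (the intrinsics and any distortion apply to the point x, -y, -z); pixel columns grow to the right and rows downward; lengths in m; the calibration is good to about 2 mm. The wrist camera is an equidistant fisheye: a pixel r from the principal point sees the ray r / f radians off the axis. A picture is of the moment at which its call begins: read the wrist's pose just before it.
A pose or a line that the arm cannot do raises Unreachable and nothing moves.
- close_job(): hands the job in; it is judged then, once.
Readings, each from a call of its own:
- get_time_s(): time.
- get_joint_pos(): joint angles.
- get_qvel(): joint speeds.
- get_joint_efforts(): joint torques, N m.
- get_eef_pos(): TCP position.
- get_orientation(): TCP orientation.
- get_wrist_force(): force on the tool from outside, world axes, zero at the start.
- get_wrist_torque(): the same for the moment, N m.
- get_opening(): finger opening in m.
- get_grip_force(): force on a finger pad.
Only numpy, scipy, OpenCV 4.12 (cv2) and the standard library are available. Lean on these libraries where they do the work, as an engineer would, in place of code of your own. Each camera call takes 0.05 s, during which the arm holds its last target. There are 200 camera calls.

TASK

Take the cutter with the pointed cone out of the block, set its shank into the upright collet and press it gently down until its collar rests on the collet's face. Then turn the nut clockwise by its handle until the collet grips the cutter firmly, without forcing it, and let go. Leave the other two cutters and everything else on the bench as they are.

Things in the scene. Friction and masses are not known exactly. Their poses are not given: they have to be found in the camera images.
- cutter: the loose steel cutter to fit (0.12 to 0.24 kg), standing shank down in one of the block's holes. From below: shank 12 mm diameter, 36 mm long (lowest 3 mm tapered to 8.6 mm); plain round collar 24 mm diameter, 41 mm high; pointed cone 11 mm high. Origin: centre of the shank's lower end; z up along the cutter
- cutter_grip (a point): point on that cutter's axis, 24 mm above the underside of its collar (60 mm above the shank's end): the place to grip, 24 mm diameter
- cutter_collar (a point): centre of the underside of that cutter's collar, 36 mm above the shank's end
- dome_cutter: a second cutter of the same size but with a rounded dome on top; stays in the block. Origin as for the cutter.
- pin_cutter: a third cutter of the same size but flat on top with a thin pin (8 mm diameter, 11 mm high); stays in the block. Origin as for the cutter.
- block: fixed grey plastic block, 75 x 205 x 45 mm high, three holes in a row along its y (at -70, 0, +70 mm), about 14.5 mm wide, 41 mm deep; the cutters hang in them, collars resting on the block's top. Origin: centre of its underside
- mouth (a point): centre of the collet's round flat face (34 mm diameter), 85 mm above the bench, on the holder's upright axis. The bore is 13.2 mm wide, deeper than the shank; light springs in it make the shank drag: it does not fall in, it takes a push of 3 to 7 N. Home = collar's underside on this face. More than 45 N on it is ramming
- handle (a point): place to hold on the nut's handle: on the axis of an upright round steel post (12 mm diameter, from 51 to 119 mm above the bench; this point 97 mm above it), on an arm 90 mm out from the upright axis through the mouth
- jaw0: one of three collet jaws hidden inside the nut; they close on the shank as the nut is tightened
- jaw1: second hidden jaw
- jaw2: third hidden jaw
- sleeve: the fixed steel sleeve around the bore, whose top is the collet's face. Origin: on the upright axis, at bench height
- nut: nut (60 mm diameter, 41 to 68 mm above the bench) with arm and handle; turns clockwise from above to tighten, stays where left. Origin on its axis, 41 mm up; -y along the arm. Jaws reach the shank after 0.2 to 1.05 rad, each time different. The post takes some 6 N slack (4 at rest), then nearly 1 N more per 0.01 rad; 12 to 15 N is firm, under 10 N too weak, over 18 N overstrained
- ring_a: bystander: white moulded ring, 56 mm diameter, 22 mm high
- ring_b: bystander: another such ring
- ring_c: bystander: a third such ring
- screwdriver: bystander: screwdriver lying on the bench
- oil_can: bystander: grey bottle, 56 mm diameter, 130 mm high
- carton: bystander: small cardboard carton, 80 x 140 x 80 mm high
- gauge: bystander: small steel plug gauge, 28 mm diameter, 35 mm high
Things that resemble listed ones, but are neither listed nor needed, are in the scene too. What is shaped like the cutter but orange or yellow is not meant.

How it is judged:
By the outcome, as a careful person would: the job done as asked, in the order asked, and still so for the second after the job is handed in, with the robot touching nothing.
It also fails if it takes over 61 s, if anything falls off the work surface, if the arm or the gripper's body presses on something with over 40 N, if the wrist force passes 120 N, or if a joint passes its speed limit or range.

## Working session

There is one attempt and no reset: what is moved stays moved. The work goes in short steps, each a Python script; the robot and the scene stay as the last script left them, time stands still between calls to the robot, and variables do not carry over. Pictures are saved under pics/ and viewed, at most 10 in all, crops included, and the job is handed in when it is done.

```bash
mkdir -p pics
cat > h.py <<'E'
from workcell import *
import numpy as np, cv2
from scipy.spatial.transform import Rotation as R
def rot(q): return R.from_quat([q[1],q[2],q[3],q[0]]).as_matrix()
def cloud(c):
    K=np.array(c["camera_matrix"]);z=c["range_z"]
    v,u=np.mgrid[:384,:512]
    p=np.stack([(u-K[0,2])/K[0,0]*z,-(v-K[1,2])/K[1,1]*z,-z],-1)
    return p@rot(c["orientation"]).T+np.array(c["origin"])
def ray(c,u,v,h):
    K=np.array(c["camera_matrix"])
    d=rot(c["orientation"])@np.array([(u-K[0,2])/K[0,0],-(v-K[1,2])/K[1,1],-1])
    o=np.array(c["origin"]); return o+d*(h-o[2])/d[2]
E
python3 - <<'E'
from h import *
import pickle
print(get_time_s(),get_orientation(),get_wrist_force())
cs={n:read_camera(n) for n in("scene","top","wrist")}
pickle.dump(cs,open("c0.pkl","wb"))
for n in("scene","top"):
    c=cs[n];print(n,c["camera_matrix"],c["origin"],c["orientation"],[k for k in c])
    cv2.imwrite(f"pics/{n}0.png",cv2.resize(c["img"][...,::-1],(800,600),interpolation=cv2.INTER_CUBIC))
print(cs["wrist"]["tool_from_camera"],cs["wrist"]["camera_matrix"])
E
```

```text
0.0 [-2.73140982e-04  1.82851585e-01  9.83140157e-01 -8.09108853e-04] [-0.20019866 -0.27076322  0.46920832]
scene [[387.98412619   0.         249.42788631]
 [  0.         387.98412619 195.09357246]
 [  0.           0.           1.        ]] [1.00571046 0.30381429 0.79228444] [0.46665018 0.16090944 0.27136341 0.82626125] ['img', 'range_z', 'camera_matrix', 'origin', 'orientation']
top [[413.19609026   0.         258.13254125]
 [  0.         413.19609026 193.6976285 ]
 [  0.           0.           1.        ]] [0.47069222 0.01382203 1.24796866] [ 0.7123682   0.02326356 -0.0264727  -0.7009205 ] ['img', 'range_z', 'camera_matrix', 'origin', 'orientation']
[[ 7.87931076e-04  9.58746548e-01  2.84261211e-01  7.26040878e-02]
 [ 9.99999686e-01 -7.30445225e-04 -3.08234072e-04  5.07833693e-04]
 [-8.78811079e-05  2.84261365e-01 -9.58746822e-01 -1.55563656e-01]
 [ 0.00000000e+00  0.00000000e+00  0.00000000e+00  1.00000000e+00]] [[297.31863964   0.         252.44224249]
 [  0.         297.31863964 190.94039721]
 [  0.           0.           1.        ]]
```

View pics/scene0.png

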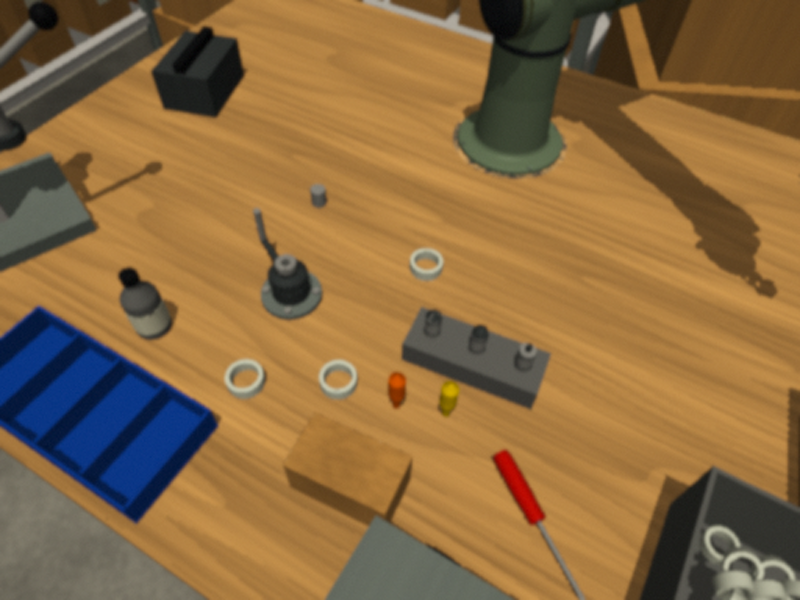

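View pics/top0.png

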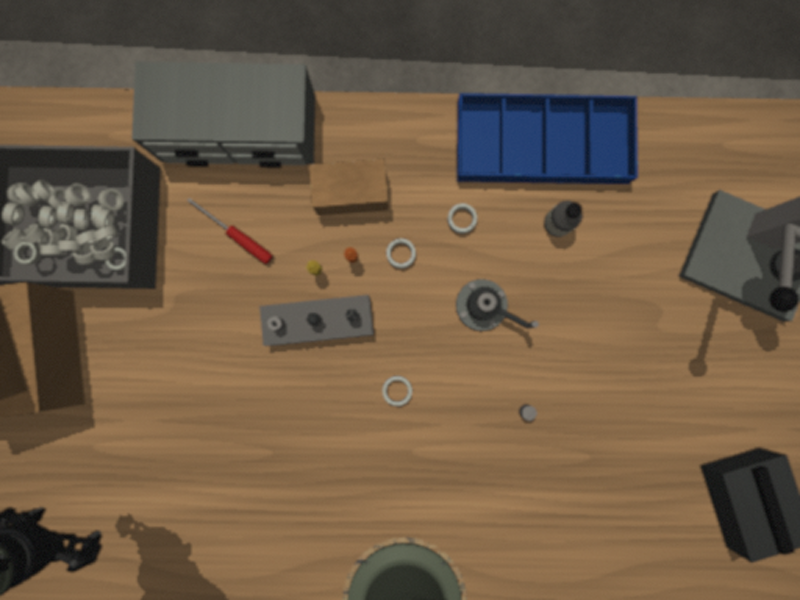

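The scene view (800x600) shows three cutters in the block at (433,322), (480,338) and (526,355). The collet is at (287,265) with its handle post at (258,215), and orange and yellow decoys stand at (397,388) and (449,397). Top view: cutters at (353,317), (316,320) and (276,324), collet at (487,302), post at (533,325). Next I'll enlarge the crops to tell the cutters apart and measure.

Run:
```python
from h import *
import pickle
cs=pickle.load(open("c0.pkl","rb"))
s,t=cs["scene"],cs["top"]
a=cv2.resize(s["img"][190:260,250:360,::-1],(800,300)[:1]+(509,),interpolation=cv2.INTER_CUBIC)[:300*2]
b=s["img"][190:250,255:355,::-1]; tt=t["img"][185:225,165:240,::-1]
cv2.imwrite("pics/crop1.png",np.hstack([cv2.resize(b,(500,300),interpolation=cv2.INTER_CUBIC),cv2.resize(tt,(300,300),interpolation=cv2.INTER_CUBIC)]))
for n in("scene","top"):
    c=cs[n];P=cloud(c);
    def st(m,l):
        Q=P[m];print(n,l,len(Q),Q.mean(0).round(4) if len(Q) else'', ((Q.min(0)+Q.max(0))/2).round(4) if len(Q) else'',(Q.max(0)-Q.min(0)).round(3) if len(Q) else '')
    z=P[...,2];x=P[...,0];y=P[...,1];val=c["range_z"]>0
    box=val&(x>.35)&(x<.65)&(y>-.35)&(y<.3)
    for lo,hi,l in((.068,.12,"high"),(.037,.053,"blocktop")):
        k,lab,stt,_=cv2.connectedComponentsWithStats((box&(z>lo)&(z<hi)).astype(np.uint8))
        for i in range(1,k):
            if stt[i,4]>=6: st(lab==i,(l,stt[i,:4].tolist()))
```

```text
scene ('high', [162, 134, 8, 18]) 83 [ 0.5226 -0.2169  0.0968] [ 0.5211 -0.2185  0.0941] [0.013 0.013 0.052]
scene ('high', [176, 163, 16, 14]) 160 [ 0.5625 -0.1367  0.0819] [ 0.5593 -0.1379  0.0787] [0.036 0.033 0.021]
scene ('high', [188, 175, 5, 3]) 7 [ 0.5617 -0.1176  0.0689] [ 0.5622 -0.1173  0.0694] [0.01  0.005 0.002]
scene ('high', [272, 198, 11, 14]) 122 [0.5374 0.1066 0.0849] [0.5336 0.1053 0.0836] [0.023 0.023 0.031]
scene ('high', [301, 208, 12, 15]) 134 [0.5296 0.1757 0.0868] [0.5264 0.1744 0.0838] [0.021 0.024 0.03 ]
scene ('high', [331, 220, 13, 14]) 137 [0.5202 0.244  0.0834] [0.5165 0.2436 0.0836] [0.026 0.024 0.031]
scene ('high', [249, 238, 11, 11]) 62 [0.6443 0.1121 0.0815] [0.6421 0.1106 0.0804] [0.015 0.023 0.019]
scene ('high', [282, 244, 12, 13]) 117 [0.624  0.1789 0.0794] [0.6209 0.1781 0.0794] [0.023 0.024 0.022]
scene ('blocktop', [190, 170, 2, 4]) 6 [ 0.5349 -0.1394  0.0447] [ 0.5344 -0.1393  0.0452] [0.003 0.006 0.013]
scene ('blocktop', [176, 173, 3, 5]) 9 [ 0.5625 -0.1599  0.0464] [ 0.5635 -0.1575  0.046 ] [0.013 0.015 0.014]
scene ('blocktop', [180, 17
[... 1179 characters left out ...]
98  0.1011] [ 0.5181 -0.2215  0.0951] [0.012 0.011 0.049]
top ('blocktop', [222, 162, 8, 6]) 11 [0.6364 0.103  0.0473] [0.6395 0.1056 0.047 ] [0.016 0.02  0.011]
top ('blocktop', [203, 171, 4, 5]) 6 [0.6127 0.166  0.0449] [0.6137 0.1668 0.0453] [0.014 0.007 0.014]
top ('blocktop', [166, 188, 73, 33]) 1602 [0.5216 0.1707 0.0452] [0.5229 0.1718 0.0451] [0.096 0.211 0.016]
top ('blocktop', [310, 192, 4, 3]) 9 [ 0.5602 -0.1459  0.0428] [ 0.5604 -0.1465  0.0456] [0.006 0.007 0.013]
top ('blocktop', [300, 198, 6, 6]) 7 [ 0.5372 -0.1206  0.044 ] [ 0.5375 -0.1201  0.0442] [0.014 0.015 0.013]
top ('blocktop', [336, 260, 6, 6]) 11 [ 0.361  -0.2286  0.0387] [ 0.3597 -0.2271  0.0395] [0.014 0.015 0.005]
```

View pics/crop1.png

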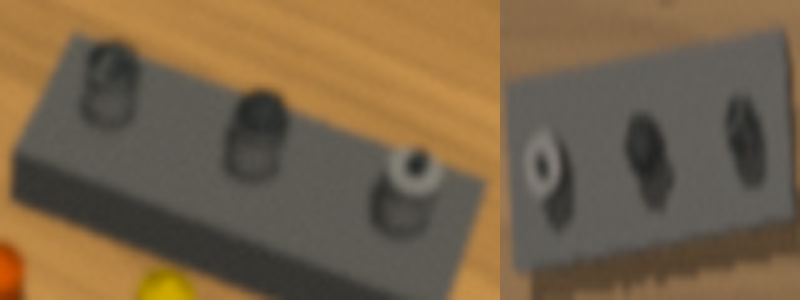

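Top crop row, scene pixels (800x600):
- (526,355) has a bright flat ring with a dark pin, so it is the pin cutter.
- (480,338) is the middle one, with a broad dark top; its depth profile has the fullest top, so it looks like the dome.
- (433,322) looks like the cone.

I'll confirm this with the wrist camera above it.

```bash
cat >> h.py <<'E'
def ori(deg):
    q=(R.from_euler('z',deg,degrees=True)*R.from_euler('x',180,degrees=True)).as_quat()
    return [q[3],q[0],q[1],q[2]]
def wcloud(c,p,q):
    K=c["camera_matrix"];v,u=np.mgrid[:384,:512]
    dx,dy=u-K[0,2],v-K[1,2];r=np.hypot(dx,dy)+1e-9;th=r/K[0,0]
    z=c["range_z"];t=np.tan(np.minimum(th,1.4))*z
    P=np.stack([dx/r*t,-dy/r*t,-z],-1)
    T=np.array(c["tool_from_camera"])
    P=P@T[:3,:3].T+T[:3,3]
    return P@rot(q).T+np.array(p), P
def wproj(c,P): # tool pts -> pixels
    T=np.linalg.inv(c["tool_from_camera"]);X=np.atleast_2d(P)@T[:3,:3].T+T[:3,3]
    x,y,z=X[:,0],-X[:,1],-X[:,2];r=np.hypot(x,y);th=np.arctan2(r,z);K=c["camera_matrix"]
    return np.stack([K[0,2]+K[0,0]*th*x/r,K[1,2]+K[0,0]*th*y/r],1)
def wlook():
    p,q=get_eef_pos(),get_orientation();c=read_camera("wrist");return c,p,q
E
python3 - <<'E'
from h import *
import pickle
movep([.532,.1035,.18],ori(96.7))
print(get_time_s(),get_joint_pos().round(2) if hasattr(get_joint_pos(),'round') else get_joint_pos())
c,p,q=wlook();pickle.dump((c,p,q),open("w1.pkl","wb"))
W,P=wcloud(c,p,q)
print(p,[wproj(c,[0,0,d])[0].round(0) for d in(.08,.135)])
m=(c["range_z"]>0)&(W[...,2]>.06)&(W[...,2]<.11)&(abs(W[...,0]-.53)<.05)
k,lab,stt,_=cv2.connectedComponentsWithStats(m.astype(np.uint8))
for i in range(1,k):
    if stt[i,4]>30:
        Q=W[lab==i];ctr=(Q.min(0)+Q.max(0))/2
        print(stt[i],ctr.round(4),(Q.max(0)-Q.min(0)).round(3))
        rr=np.hypot(*(Q[:,:2]-ctr[:2]).T);print([Q[(rr>=a)&(rr<a+.002),2].max().round(4) if ((rr>=a)&(rr<a+.002)).any() else None for a in np.arange(0,.014,.002)])
cv2.imwrite("pics/w1.png",cv2.resize(c["img"][...,::-1],(800,600),interpolation=cv2.INTER_CUBIC))
E
```

```text
2.0667 [ 0.06  0.34 -0.27  0.96  0.    1.51]
[0.5317961  0.10439759 0.18007946] [array([252., 194.]), array([252., 178.])]
[237  15  29  33 750] [0.5143 0.2426 0.0793] [0.024 0.024 0.038]
[np.float64(0.0982), np.float64(0.0985), np.float64(0.0976), np.float64(0.087), np.float64(0.0874), np.float64(0.0875), np.float64(0.0868)]
[237  95  30  29 676] [0.5228 0.1735 0.0891] [0.025 0.024 0.019]
[np.float64(0.0985), np.float64(0.0981), np.float64(0.0981), np.float64(0.0972), np.float64(0.0952), np.float64(0.0935), np.float64(0.0872)]
[238 170  28  33 720] [0.5308 0.1047 0.0789] [0.024 0.024 0.038]
[np.float64(0.0978), np.float64(0.0976), np.float64(0.0962), np.float64(0.0934), np.float64(0.0914), np.float64(0.089), np.float64(0.0856)]
```

View pics/w1.png

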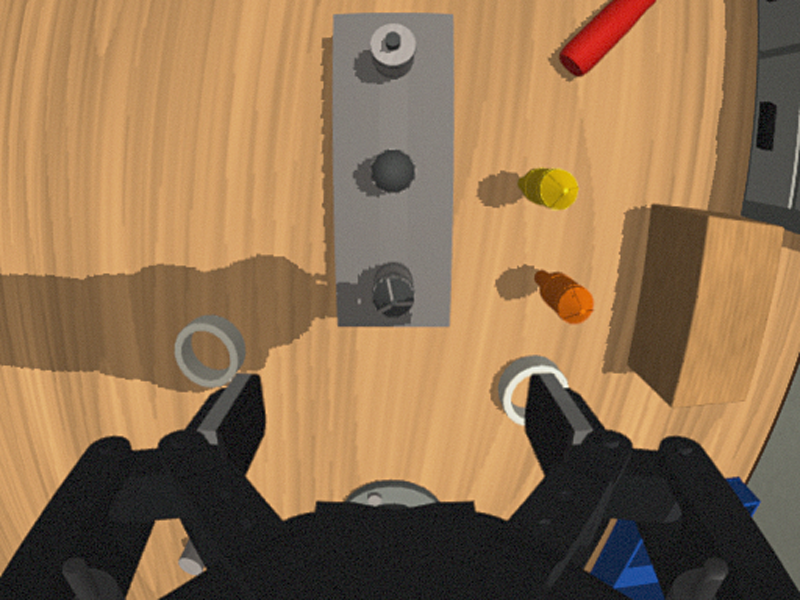

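The wrist view settles it. The nearest cutter, at (393,290), has a tip with a straight (linear) height profile, so it is the cone. The one at (393,170) is the dome, and (393,47) is the pin. Orange and yellow are decoys. Next I'll look at the mouth from the same relative pose.

Run:
```python
from h import *
import pickle
move_straight([.561,-.141,.18],vel=.2)
c,p,q=wlook();pickle.dump((c,p,q),open("w2.pkl","wb"))
W,P=wcloud(c,p,q);print(get_time_s(),p,get_wrist_force())
z=W[...,2];v=c["range_z"]>0;near=np.hypot(W[...,0]-.56,W[...,1]+.14)<.13
for lo,hi,l in((.08,.09,"face"),(.09,.13,"post"),(.112,.125,"posttop"),(.06,.072,'nut')):
    k,lab,stt,_=cv2.connectedComponentsWithStats((v&near&(z>lo)&(z<hi)).astype(np.uint8))
    for i in range(1,k):
        if stt[i,4]>20:
            Q=W[lab==i];print(l,stt[i],Q.mean(0).round(4),((Q.min(0)+Q.max(0))/2).round(4),(Q.max(0)-Q.min(0)).round(4))
cv2.imwrite("pics/w2.png",cv2.resize(c["img"][...,::-1],(800,600),interpolation=cv2.INTER_CUBIC))
```

```text
3.55 [ 0.56082849 -0.1400319   0.17996591] [-0.17421837  0.21712198  0.81667196]
face [231 169  38  37 948] [ 0.5582 -0.1386  0.0843] [ 0.5583 -0.1392  0.0832] [0.0329 0.0331 0.0065]
face [194 256  12  10  56] [ 0.5189 -0.2161  0.085 ] [ 0.5185 -0.2169  0.0851] [0.0105 0.0059 0.0095]
post [187 260  18  28 319] [ 0.5186 -0.2175  0.1095] [ 0.5183 -0.2203  0.1053] [0.0122 0.0127 0.0303]
posttop [187 273  14  15 162] [ 0.5182 -0.219   0.1174] [ 0.5181 -0.2203  0.1163] [0.0115 0.0127 0.0084]
nut [ 219  152   63   60 1438] [ 0.5579 -0.1349  0.0644] [ 0.5584 -0.14    0.0647] [0.059  0.0584 0.0095]
nut [197 246  12  12  69] [ 0.5191 -0.216   0.066 ] [ 0.5182 -0.2172  0.0663] [0.0117 0.0066 0.0112]
```

View pics/w2.png

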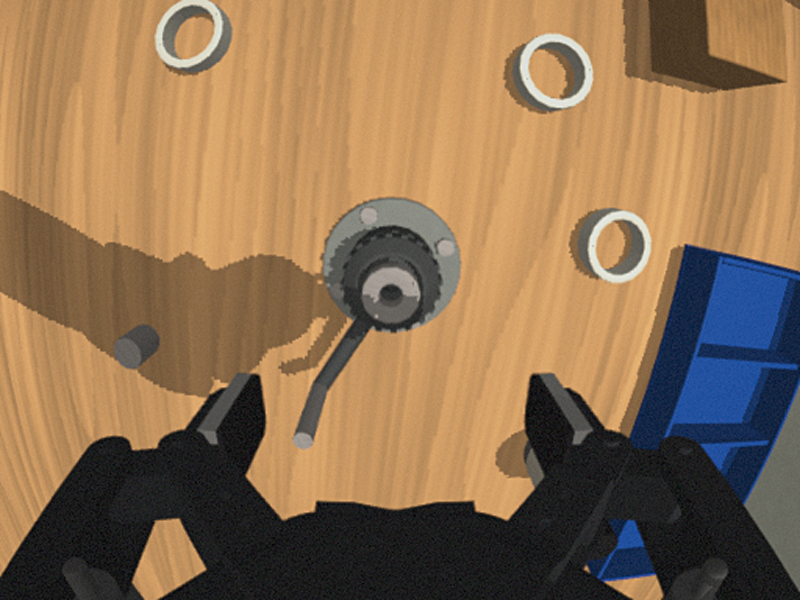

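The collet face centre is at pixel (390,292), which gives mouth (0.5583, -0.1392). The post top is at (304,440), giving (0.518, -0.220). Now I'll grasp the cone cutter.

Run:
```python
from h import *
move_straight([.5308,.1047,.12],vel=.2)
move_straight([.5308,.1047,.061],vel=.06,until_force=15)
dwell(.15);print(get_time_s(),get_eef_pos(),get_wrist_force())
gripper_to(.018)
print(get_time_s(),get_opening(),get_grip_force(),get_eef_pos(),get_wrist_force())
r=move_straight([.5308,.1047,.155],vel=.08,until_force=12)
dwell(.2);print(r,get_time_s(),get_eef_pos(),get_wrist_force(),get_opening(),get_grip_force())
```

```text
6.2583 [0.53119956 0.1047211  0.06145856] [ 0.2637833  -0.51563291  0.54895862]
6.875 0.021128037445415887 58.61264443024993 [0.53086894 0.10470992 0.06132435] [-1.77789761 -0.08838002  4.50796135]
False 8.4 [0.53052027 0.10467837 0.15455466] [-0.97962432  0.4994612  -1.06632502] 0.02110838070409068 58.77976370975375
```

Run:
```python
from h import *
import pickle
move_straight([.5583,-.1392,.18],vel=.2)
dwell(.2)
c,p,q=wlook();pickle.dump((c,p,q),open("w3.pkl","wb"))
W,P=wcloud(c,p,q);print(get_time_s(),p,get_wrist_force())
m=(c["range_z"]>0)&(abs(P[...,0])<.02)&(abs(P[...,1])<.0145)&(P[...,2]<.065)&(P[...,2]>-.05)
for zt in np.arange(-.036,.062,.006):
    Q=P[m&(abs(P[...,2]-zt)<.003)]
    if len(Q)>5: print(round(zt,3),len(Q),Q[:,:2].min(0).round(4),Q[:,:2].max(0).round(4),np.median(Q[:,:2],0).round(4))
im=c["img"][120:360,130:380,::-1]
cv2.imwrite("pics/w3.png",cv2.resize(im,(625,600),interpolation=cv2.INTER_CUBIC))
```

```text
10.0333 [ 0.55826385 -0.13827597  0.17998384] [ 0.23822063 -0.26433835 -1.17089828]
-0.036 369 [-0.0099 -0.0144] [0.0123 0.0144] [0.0019 0.0002]
-0.03 970 [-0.0097 -0.0145] [0.0122 0.0144] [ 0.0033 -0.0003]
-0.024 748 [-0.0127 -0.0145] [0.0122 0.0145] [0.0076 0.0002]
-0.018 279 [-0.0102 -0.0145] [0.0122 0.0144] [ 0.0107 -0.0003]
-0.012 181 [ 0.005  -0.0107] [0.0118 0.0107] [0.0101 0.0007]
-0.006 154 [ 0.0044 -0.0109] [0.0119 0.0109] [ 0.0104 -0.0006]
-0.0 148 [ 0.0034 -0.0113] [0.012  0.0112] [ 0.01   -0.0003]
0.006 172 [ 0.0005 -0.0122] [0.0122 0.0123] [ 0.0101 -0.    ]
0.012 102 [ 0.003  -0.0114] [0.0119 0.0114] [0.0104 0.0003]
0.018 28 [ 0.0043 -0.0109] [0.0114 0.0109] [0.0101 0.    ]
0.036 25 [ 0.0029 -0.0044] [0.0056 0.0045] [ 0.005  -0.0003]
0.042 45 [ 0.0018 -0.0053] [0.0057 0.0054] [0.0046 0.0004]
0.048 33 [ 0.0016 -0.0054] [0.0055 0.0055] [ 0.0048 -0.001 ]
```

View pics/w3.png

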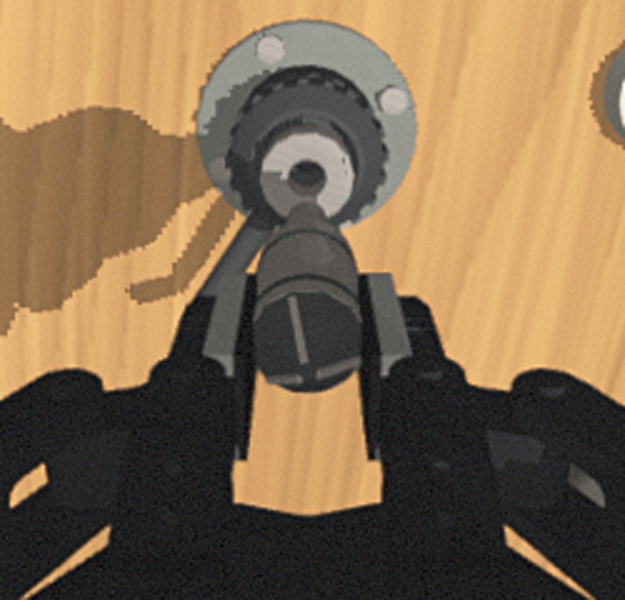

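The held cutter is upright and centred in the pads, with the bore visible at crop (307,175). I'll correct the 0.9 mm y bias and insert.

Run:
```python
from h import *
X,Y=.5583,-.1401
move_straight([X,Y,.145],vel=.1)
dwell(.1);print(get_time_s(),get_eef_pos(),get_wrist_force())
r=move_straight([X,Y,.125],vel=.03,until_force=10)
print(r,get_time_s(),get_eef_pos(),get_wrist_force())
if not r:
    dwell(.1);print(get_wrist_force(),get_wrist_torque())
```

```text
10.6333 [ 0.55884745 -0.14028942  0.14571221] [-0.46003294  0.00673551 -2.0305496 ]
False 11.45 [ 0.55805789 -0.13997677  0.12465671] [-0.10760432  1.30909132 -3.3539125 ]
[ 0.20233411 -0.38830095 -2.9442111 ] [ 0.12836722 -0.06629232 -0.00732605]
```

Run:
```python
from h import *
X,Y=.5583,-.1401
for z,f in((.112,14),(.104,14),(.098,14)):
    r=move_straight([X,Y,z],vel=.025,until_force=f)
    print(r,get_time_s(),get_eef_pos(),get_wrist_force(),get_wrist_torque())
    if r: break
dwell(.2);print(get_eef_pos(),get_wrist_force(),get_opening())
```

```text
False 12.2167 [ 0.55814438 -0.13998512  0.11155067] [ 0.03179564  1.0473492  -2.31389645] [ 0.05639543 -0.10398007  0.01612181]
False 12.6833 [ 0.55801636 -0.1399554   0.10343797] [ 0.03690049  0.21053507 -3.43541543] [ 0.03493192 -0.02795448 -0.01217611]
True 12.9167 [ 0.558581   -0.13992921  0.10135001] [-0.26702037  1.45127628  4.84495935] [ 0.16887526  0.18518928 -0.00942963]
[ 0.55857249 -0.13995791  0.10133549] [-0.41260146  0.34622945  5.44600123] 0.02047960372529764
```

Run:
```python
from h import *
X,Y=.5583,-.1401
r=move_straight([X,Y,.098],vel=.01,until_force=10)
print(r,get_time_s(),get_eef_pos(),get_wrist_force())
dwell(.1);print(get_eef_pos(),get_wrist_force())
c,p,q=wlook();W,P=wcloud(c,p,q)
im=c["img"][120:360,130:380,::-1]
cv2.imwrite("pics/w4.png",cv2.resize(im,(625,600),interpolation=cv2.INTER_CUBIC))
m=(abs(P[...,0])<.04)&(abs(P[...,1])<.003)&(c["range_z"]>0)
for x in np.arange(0,.036,.002):
    Q=P[m&(abs(P[...,0]-x)<.001)]
    if len(Q): print(round(x,3),len(Q),np.percentile(Q[:,2],[0,50,100]).round(4))
```

```text
True 13.325 [ 0.55858443 -0.13990312  0.10134256] [-1.30931377  0.97238802  5.02961111]
[ 0.55855975 -0.13990302  0.10133484] [-0.26680074  0.8637047   4.01430863]
0.0 54 [-0.0366 -0.0347 -0.0326]
0.002 61 [-0.0367 -0.0338 -0.0306]
0.004 64 [-0.0358 -0.0322 -0.0285]
0.006 73 [-0.0344 -0.03   -0.0269]
0.008 70 [-0.0305 -0.0277 -0.0243]
0.01 288 [-0.1097 -0.0888  0.0168]
0.012 1457 [-0.1113 -0.0982  0.0486]
0.014 66 [-0.1117  0.0171  0.0486]
0.016 77 [0.0152 0.0189 0.0485]
0.018 11 [0.0181 0.0215 0.026 ]
0.02 25 [0.032  0.0336 0.0346]
0.022 33 [0.0329 0.0345 0.0365]
0.024 35 [0.0341 0.0361 0.0376]
0.026 29 [0.035  0.0376 0.0397]
0.028 30 [0.038  0.0398 0.0566]
0.03 101 [0.0394 0.0649 0.0901]
0.032 34 [0.0418 0.0569 0.091 ]
0.034 22 [0.0882 0.0895 0.0913]
```

View pics/w4.png

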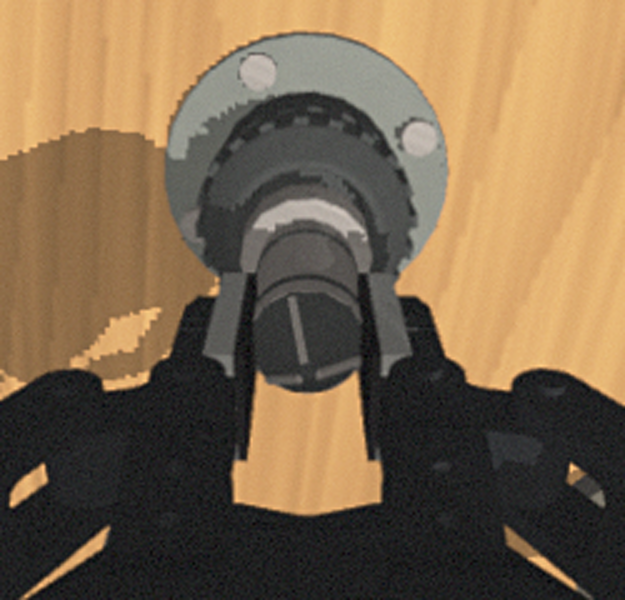

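The collar sits on the face: the face plane reads 16.5 mm ahead of the TCP and the collar's underside is expected at 16 mm. I'll give one confirming push, release, and cage the handle post loosely.

```bash
cat >> h.py <<'E'
C=np.array([.5585,-.1399]);RR=.09
def post(a,z): return [C[0]+RR*np.cos(a),C[1]+RR*np.sin(a),z], ori(np.degrees(a)+180)
def favg(n=10):
    F=[]
    for _ in range(n): F.append(get_wrist_force());dwell(.02)
    return np.mean(F,0)
E
python3 - <<'E'
from h import *
X,Y=.5583,-.1401
r=move_straight([X,Y,.097],vel=.01,until_force=15)
print(r,get_time_s(),get_eef_pos(),get_wrist_force())
gripper_to(.055)
move_straight([X,Y,.19],vel=.12)
c,p,q=wlook();W,P=wcloud(c,p,q);z=W[...,2]
Q=W[(c["range_z"]>0)&(np.hypot(W[...,0]-X,W[...,1]-Y)<.02)&(z>.09)]
print("cutter top",np.percentile(Q[:,2],99.5),((Q.min(0)+Q.max(0))/2))
Q=W[(c["range_z"]>0)&(np.hypot(W[...,0]-.518,W[...,1]+.22)<.03)&(z>.09)]
pc=(Q.min(0)+Q.max(0))/2;print("post",pc)
a=np.arctan2(pc[1]-C[1],pc[0]-C[0]);print(a,np.hypot(*(pc[:2]-C)))
movep(*post(a,.16));gripper_to(.04)
pp,_=post(a,.089)
r=move_straight(pp,vel=.08,until_force=12)
dwell(.1);print(r,get_time_s(),get_eef_pos(),favg(5))
open("a.txt","w").write(str(a))
E
```

```text
True 13.7167 [ 0.55858614 -0.13990556  0.10135471] [-2.28894962  0.54973902  5.51845575]
cutter top 0.30055979241606945 [ 0.5568399  -0.13656743  0.19756713]
post [ 0.52006954 -0.21933937  0.10520398]
-2.0213765855246946 0.08824689149771318
False 17.0 [ 0.51980943 -0.22121127  0.0896643 ] [ 0.05090578 -0.27948974  0.10644791]
```

Run:
```python
from h import *
a=float(open("a.txt").read());a0=a
gripper_to(.02);dwell(.1)
b=favg();print(get_opening(),b,get_time_s())
hist=[]
def tang(f,a): return -float((f-b)[:2]@np.array([np.sin(a),-np.cos(a)]))  # resistance
while a>a0-1.35:
    last=hist[-1][1] if hist else 0
    if last>7.5: break
    step=.05
    a-=step;p,q=post(a,.089)
    move_straight(p,vel=.05,rotation=q,until_force=9);dwell(.1)
    f=favg(4);hist.append((round(a0-a,3),round(tang(f,a),2),f.round(1).tolist()))
for h in hist: print(h)
print(get_time_s(),get_eef_pos())
open("a1.txt","w").write(f"{a} {b[0]} {b[1]} {b[2]}")
```

```text
0.01976374943304732 [-0.01828775 -0.02335462 -0.19946823] 17.6833
(0.05, -0.09, [0.1, 0.3, -0.2])
(0.1, 5.0, [4.6, -2.0, -2.9])
(0.15, 5.01, [4.2, -2.7, -2.5])
(0.2, 5.37, [4.5, -3.0, -2.0])
(0.25, 5.51, [4.5, -3.2, -2.1])
(0.3, 5.73, [4.0, -4.1, -1.3])
(0.35, 5.59, [3.8, -4.1, -1.2])
(0.4, 5.83, [4.1, -4.2, -0.9])
(0.45, 5.57, [3.9, -4.0, -0.7])
(0.5, 5.76, [3.7, -4.4, -0.9])
(0.55, 5.57, [3.0, -4.7, -1.2])
(0.6, 5.77, [2.9, -5.0, -1.1])
(0.65, 5.63, [2.6, -5.0, -0.9])
(0.7, 5.7, [2.4, -5.2, -0.8])
(0.75, 5.74, [1.8, -5.5, 0.1])
(0.8, 5.61, [2.3, -5.2, 0.0])
(0.85, 5.69, [1.5, -5.5, 0.0])
(0.9, 5.77, [1.6, -5.6, -0.1])
(0.95, 7.49, [1.8, -7.3, -0.9])
(1.0, 10.2, [1.6, -10.1, -2.1])
26.0167 [ 0.47022628 -0.15444884  0.0897413 ]
```

Run:
```python
from h import *
a,*b=map(float,open("a1.txt").read().split());b=np.array(b)
def tang(a): return -float((favg(10)-b)[:2]@np.array([np.sin(a),-np.cos(a)]))
t=tang(a);print(t)
while t<13.2:
    a-=.012 if t<12 else .006;p,q=post(a,.089)
    move_straight(p,vel=.02,rotation=q);dwell(.15);t=tang(a);print(round(a,3),round(t,2),get_time_s())
    if get_time_s()>45: break
```

```text
10.012526845848011
-3.033 11.73 26.75
-3.045 13.03 27.3167
-3.051 13.35 27.8833
```

Run:
```python
from h import *
a=-3.051+.045
p,q=post(a,.089);move_straight(p,vel=.04,rotation=q);dwell(.1);print(favg(4))
gripper_to(.045)
p,q=post(a,.19);move_straight(p,vel=.12)
move_straight([.50,-.06,.26],vel=.2)
print(get_time_s(),get_wrist_force())
c=read_camera("scene");t=read_camera("top")
cv2.imwrite("pics/end.png",np.hstack([cv2.resize(c["img"][120:280,110:370,::-1],(480,300),interpolation=cv2.INTER_CUBIC),cv2.resize(t["img"][150:280,160:370,::-1],(320,300),interpolation=cv2.INTER_CUBIC)]))
for n,c in(("scene",c),("top",t)):
    P=cloud(c);m=(c["range_z"]>0)&(np.hypot(P[...,0]-.558,P[...,1]+.14)<.03)&(P[...,2]>.08)&(P[...,2]<.16)
    if m.any(): print(n,P[m][:,2].max(),P[m&(P[...,2]>.1)].mean(0))
    m=(c["range_z"]>0)&(np.hypot(P[...,0]-.468,P[...,1]+.148)<.03)&(P[...,2]>.08)&(P[...,2]<.13)
    if m.any(): print("post",P[m].mean(0))
```

```text
[ 1.38330994 -7.06532149 -0.95429779]
30.4083 [1.25270926 0.48038644 0.34159612]
scene 0.13746559040789175 [ 0.56486338 -0.13541074  0.1204049 ]
post [ 0.47461366 -0.15453223  0.10260206]
```

View pics/end.png

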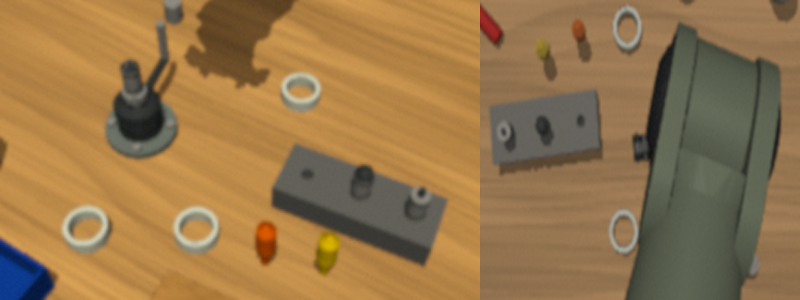

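The cutter stands home: its top is at 137.5 mm against 137 mm expected. The handle stayed where it was turned, the other two cutters are in the block, and the rest of the bench looks unmoved, with the robot clear.

```bash
python3 -c "
from workcell import *
print(close_job())"
```

```text
the job is handed in; nothing more can be done
None
```

The cone cutter is seated with its collar on the collet's face, the nut is tightened to about 13.4 N at the handle and released, and the job was handed in at about 30 s; the judge's verdict was not shown.

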